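Sift the studs from the shoe heels

TASK

Shake the sieve by its red handle until all five brass studs have dropped through into the wooden tray below while the three shoe heels stay in the sieve, then carry the sieve over and tip the heels out of its open end into the blue bin. Finally set the empty sieve back down flat on the wooden tray, between its metal stops, in line with it, and let go. Do not touch the studs or heels with the gripper's fingers, and leave the glue tin, hammer and brush alone.

Things in the scene. Friction and masses are not known exactly. Their poses are not given: they have to be found in the camera images.
- sieve: Loose aluminium sieve, 200 (x) x 140 (y) mm, about 0.45 kg; origin: centre of underside, z up. Side walls 40 mm high, closed end +x; the -x end is fully open, no lip. Floor: five 8 mm steel bars along x, 28 mm apart (20 mm gaps), tops 10 mm above the underside. Heels slide out when the open end is tipped down 45 degrees or more; a jog frees a stuck one.
- sieve_handle (a point): Centre of the red handle, 121 mm straight above the sieve's origin: a level flat-sided bar along the sieve's y, 128 mm clear between its posts, 14 mm wide (x), 22 mm high (z). Grip it across its 14 mm width from above near the middle, with 60 N or more; its flat sides keep it from turning in the jaws.
- tray: Fixed wooden tray (black floor), 228 (x) x 200 (y) x 60 mm high, open on top, inside 174 x 184 mm. Origin: centre of underside. The sieve rests on its end walls, x along x, its origin 60 mm above the tray's. Steel stops on the end walls: side stops 20 mm high leave the sieve 20 mm of slide each way in y (a hard knock may shift it in the jaws); end guides 10 mm high leave 7 mm each way in x.
- bin: Fixed blue plastic bin, 210 x 210 mm, 80 mm high, walls 5 mm, open on top. Origin: centre of its underside, z up.
- heel1: Loose shoe heel 1 (starts by the closed end): dark brown D-shaped block with a black rubber face, 60 long (x) x 36 wide (y) x 28 mm high, 45 g, too large for the sieve's gaps. Origin: centre of its underside; z up as it starts.
- heel2: Loose shoe heel 2 (starts by the closed end): dark brown D-shaped block with a black rubber face, 60 long (x) x 36 wide (y) x 28 mm high, 45 g, too large for the sieve's gaps. Origin: centre of its underside; z up as it starts.
- heel3: Loose shoe heel 3 (starts near the open end): dark brown D-shaped block with a black rubber face, 60 long (x) x 36 wide (y) x 28 mm high, 45 g, too large for the sieve's gaps. Origin: centre of its underside; z up as it starts.
- stud1: Loose brass stud 1: plain cylinder 13 mm in diameter and 15 mm long, 15 g, origin at its middle, x along its axis. It starts lying along the top of one sieve bar; it rolls off sideways only if the sieve is shaken briskly across its bars (above about 3 m/s2) or leant that way (about 17 degrees).
- stud2: Loose brass stud 2: plain cylinder 13 mm in diameter and 15 mm long, 15 g, origin at its middle, x along its axis. It starts lying along the top of one sieve bar; it rolls off sideways only if the sieve is shaken briskly across its bars (above about 3 m/s2) or leant that way (about 17 degrees).
- stud3: Loose brass stud 3: plain cylinder 13 mm in diameter and 15 mm long, 15 g, origin at its middle, x along its axis. It starts lying along the top of one sieve bar; it rolls off sideways only if the sieve is shaken briskly across its bars (above about 3 m/s2) or leant that way (about 17 degrees).
- stud4: Loose brass stud 4: plain cylinder 13 mm in diameter and 15 mm long, 15 g, origin at its middle, x along its axis. It starts lying along the top of one sieve bar; it rolls off sideways only if the sieve is shaken briskly across its bars (above about 3 m/s2) or leant that way (about 17 degrees).
- stud5: Loose brass stud 5: plain cylinder 13 mm in diameter and 15 mm long, 15 g, origin at its middle, x along its axis. It starts lying along the top of one sieve bar; it rolls off sideways only if the sieve is shaken briskly across its bars (above about 3 m/s2) or leant that way (about 17 degrees).
- glue: Bystander: upright steel glue tin with a yellow band, 70 mm across, 110 mm high. Origin: centre of its underside.
- hammer: Bystander: hammer lying flat, 200 mm long along its x. Origin: under its middle.
- brush: Bystander: brush lying flat, 180 mm long along its x. Origin: under its middle.
There are look-alikes about, which are no part of the job. There is more than one size of the sieve; the one meant has the size given above.

How it is judged:
On the way, in this order (a step that is already met when the one before it is completed fails the run):
1. all five studs have dropped through into the wooden tray while all three heels are still in the sieve (x of stud1 in the frame of tray between -0.09 and 0.09 m and y of stud1 in the frame of tray between -0.094 and 0.094 m and z of stud1 in the frame of tray between 0 and 0.045 m and x of stud2 in the frame of tray between -0.09 and 0.09 m and y of stud2 in the frame of tray between -0.094 and 0.094 m and z of stud2 in the frame of tray between 0 and 0.045 m and x of stud3 in the frame of tray between -0.09 and 0.09 m and y of stud3 in the frame of tray between -0.094 and 0.094 m and z of stud3 in the frame of tray between 0 and 0.045 m and x of stud4 in the frame of tray between -0.09 and 0.09 m and y of stud4 in the frame of tray between -0.094 and 0.094 m and z of stud4 in the frame of tray between 0 and 0.045 m and x of stud5 in the frame of tray between -0.09 and 0.09 m and y of stud5 in the frame of tray between -0.094 and 0.094 m and z of stud5 in the frame of tray between 0 and 0.045 m and x of heel1 in the frame of sieve between -0.1 and 0.1 m and y of heel1 in the frame of sieve between -0.066 and 0.066 m and z of heel1 in the frame of sieve between 0 and 0.08 m and x of heel2 in the frame of sieve between -0.1 and 0.1 m and y of heel2 in the frame of sieve between -0.066 and 0.066 m and z of heel2 in the frame of sieve between 0 and 0.08 m and x of heel3 in the frame of sieve between -0.1 and 0.1 m and y of heel3 in the frame of sieve between -0.066 and 0.066 m and z of heel3 in the frame of sieve between 0 and 0.08 m), for 0.2 s.
2. all three heels are in the blue bin (x of heel1 in the frame of bin between -0.105 and 0.105 m and y of heel1 in the frame of bin between -0.105 and 0.105 m and z of heel1 in the frame of bin between 0 and 0.078 m and x of heel2 in the frame of bin between -0.105 and 0.105 m and y of heel2 in the frame of bin between -0.105 and 0.105 m and z of heel2 in the frame of bin between 0 and 0.078 m and x of heel3 in the frame of bin between -0.105 and 0.105 m and y of heel3 in the frame of bin between -0.105 and 0.105 m and z of heel3 in the frame of bin between 0 and 0.078 m), for 0.2 s.
At the end, for the whole second after the job is handed in: studs in the tray under 45 mm up, heels in the bin below its rim, all at rest; sieve flat on the tray between the stops (12 mm along, 26 mm across, 4 mm in height, tilt 0.05 rad, in line within 0.2 rad, either way round); bystanders within 30 mm of their places (all of step 2 and x of stud1 in the frame of tray between -0.09 and 0.09 m and y of stud1 in the frame of tray between -0.094 and 0.094 m and z of stud1 in the frame of tray between 0 and 0.045 m and x of stud2 in the frame of tray between -0.09 and 0.09 m and y of stud2 in the frame of tray between -0.094 and 0.094 m and z of stud2 in the frame of tray between 0 and 0.045 m and x of stud3 in the frame of tray between -0.09 and 0.09 m and y of stud3 in the frame of tray between -0.094 and 0.094 m and z of stud3 in the frame of tray between 0 and 0.045 m and x of stud4 in the frame of tray between -0.09 and 0.09 m and y of stud4 in the frame of tray between -0.094 and 0.094 m and z of stud4 in the frame of tray between 0 and 0.045 m and x of stud5 in the frame of tray between -0.09 and 0.09 m and y of stud5 in the frame of tray between -0.094 and 0.094 m and z of stud5 in the frame of tray between 0 and 0.045 m and x of sieve in the frame of tray between -0.012 and 0.012 m and y of sieve in the frame of tray between -0.026 and 0.026 m and z of sieve in the frame of tray between 0.056 and 0.0645 m and angle between sieve's own z axis and vertical below 0.05 rad and angle between the x axis of sieve and the x axis of tray, either way round below 0.2 rad and linear speed of sieve below 0.02 m/s and distance of each of glue, hammer, brush from where it was at the start of the episode below 0.03 m and linear speed of each of heel1, heel2, heel3, stud1, stud2, stud3, stud4, stud5 below 0.05 m/s); the robot touches nothing.
It fails at once if the fingers touch a stud or a heel (contact force between the fingers and heel1 above 0.5 N or contact force between the fingers and heel2 above 0.5 N or contact force between the fingers and heel3 above 0.5 N or contact force between the fingers and stud1 above 0.5 N or contact force between the fingers and stud2 above 0.5 N or contact force between the fingers and stud3 above 0.5 N or contact force between the fingers and stud4 above 0.5 N or contact force between the fingers and stud5 above 0.5 N).
It fails at once if a bystander is moved more than 30 mm or the glue tin is tipped (distance of any of glue, hammer, brush from where it was at the start of the episode above 0.03 m or angle between glue's own z axis and vertical above 0.3 rad).
It also fails if it takes over 58 s, if anything falls off the work surface, if the arm or the gripper's body presses on something with over 40 N, if the wrist force passes 120 N, or if a joint passes its speed limit or range.

ROBOT

A 6-joint arm with a two-finger parallel gripper is mounted at the origin on the work surface. World frame = base frame: x ahead of the robot, y to its left, z up, the work surface at z = 0. Lengths are in m, angles in rad, forces in N, time in s.
With the tool pointing down it reaches from about 0.275 to 0.85 m from the base axis. Payload 5.2 kg.
Tool frame: the origin (TCP) lies on the front face of the gripper's body, between the roots of the fingers; the fingertips stand 73 mm ahead of it and the grasp point (between the pads) lies 54 mm ahead of it; z points along the fingers, y is the line along which they close (so a half turn about z gives the same grasp; the last joint's range is limited). The gripper opens to 85 mm and grips with 20 to 120 N. Pads are 22 mm wide; open, the fingers measure 114 mm over their backs; the gripper's body (76 mm by 85 mm) begins 54 mm behind the grasp point. The pads swing forward as they close: fully open they stand 13 mm farther back than shut.
Start: joints at [1.099, 0.259, 1.535, -0, 1.348, -0.203], TCP at [0.146, 0.53, 0.304] pointing down, gripper open.
Joint ranges: [-3.14, 3.14], [-0.91, 2.08], [0.19, 2.58], [-1.22, 4.36], [0.22, 2.71], [-3.12, 3.12]. Speed limits (rad/s): [2.57, 2.57, 3.14, 3.14, 3.14, 3.14].

INTERFACE

Orientations are given as a unit quaternion [x, y, z, w].
In Python, from station import sensors, viewer, env gives the robot as it stands.
- The arm moves only by the shell command python3 -m inch 'ROWS' [FORCE]. ROWS is JSON, a list of rows, each a list of 7 numbers: the turn, a rotation vector about the tool's x, y, z in degrees, then the shift along the tool's x, y, z in cm, then the opening in per cent of the stroke, from 0 (shut) to 100 (fully open). In form: [[wx, wy, wz, tx, ty, tz, jaw], ...]. A call has 1 to 12 rows; each row is the pose to reach, as a shift and turn from the pose commanded when the call began, along the tool's axes at that moment; what a row does not reach only later rows make up. A row lasts 1/10 s, in which the tool goes at most 50 mm and 8.59 degrees, less where a joint would pass 70% of its speed; a pose out of reach is approached as far as the arm can. A call with a gripper value outside its range is refused whole. The fingers move at their own pace and stop on an object; FORCE is the grip in N (left out, the last holds). Time passes only in rows, so rows that repeat a pose let the fingers close. It gives the time, the measured TCP pose, the force, the opening and the grip force at its end, in the units of the state.
- sensors.get_state(): the state, without advancing time (a new reading comes with each control period).
- viewer.snapshot(name): name is "scene" or "top" or "wrist"; returns the picture (420x560x3 uint8, red, green, blue); there is no depth.
- viewer.camera_params(name): a dict with "camera_matrix" (3x3 intrinsics, pixels), "R" (3x3) and "t" (3): a world point X has camera coordinates R X + t. Camera axes: x right, y down, z forward; pixel columns grow to the right and rows downward; lengths in m; the calibration is good to about 2 mm. A picture is of the moment at which its call begins: read the wrist's pose just before it. camera_params takes no time and is no camera call; for the wrist camera it gives the pose at the moment of the call.
- env.close_job(): hands the job in; it is judged then, once.
The state is a dict: "time_s": time; "joint_positions": joint angles; "joint_velocities": joint speeds; "tau": joint torques, N m; "ee_pos": TCP position; "tcp_rot": TCP orientation; "wrist_force": force on the tool from outside, world axes, zero at the start; "moment": the same for the moment, N m; "width": finger opening in m; "gripper_force": force on a finger pad.
Only numpy, scipy, OpenCV 4.12 (cv2) and the standard library are available. Lean on these libraries where they do the work, as an engineer would, in place of code of your own. Each camera call takes 0.05 s, during which the arm holds its last target. There are 200 camera calls.

## Working session

There is one attempt and no reset: what is moved stays moved. The work goes in short steps, Python scripts to look and compute and a shell command to move; the robot and the scene stay as the last step left them, time stands still between calls to the robot, and variables do not carry over. Pictures are saved under pics/ and viewed, at most 10 in all, crops included, and the job is handed in when it is done.

```bash
ls; mkdir -p pics
python3 - <<'E'
from station import sensors, viewer
import cv2, json
print(sensors.get_state())
for n in ["scene","top"]:
    im=viewer.snapshot(n); cv2.imwrite(f"pics/{n}0.png",im[:,:,::-1])
    p=viewer.camera_params(n); print(n,p)
E
```

```text
pics
{'time_s': 0.0, 'joint_positions': array([ 1.09921058e+00,  2.59370380e-01,  1.53615087e+00,  4.49617049e-06,
        1.34796199e+00, -2.02811462e-01]), 'joint_velocities': array([ 0.00106989, -0.00048069,  0.00109647, -0.00115371, -0.00135609,
       -0.00138798]), 'tau': array([-5.72928348e-04, -4.46015060e+01, -2.90579492e+01, -5.49647993e-04,
        1.16093995e-02,  1.30901310e-05]), 'ee_pos': array([0.14584333, 0.52988305, 0.30303261]), 'tcp_rot': array([ 1.33983441e-01,  9.90983120e-01, -8.91335925e-04, -3.14814573e-04]), 'wrist_force': array([ 0.77967987, -0.45989479, -0.49440375]), 'moment': array([-0.0034367 ,  0.03936964, -0.02918045]), 'gripper_force': 0.0, 'width': 0.08534463181992832}
scene {'camera_matrix': array([[454.71857375,   0.        , 286.11871206],
       [  0.        , 454.71857375, 211.29830248],
       [  0.        ,   0.        ,   1.        ]]), 'R': array([[-0.25690496,  0.96643387,  0.00232685],
       [ 0.7912471 ,  0.21171667, -0.57367593],
       [-0.55491248, -0.14553908, -0.81907907]]), 't': array([ 0.0273493 , -0.31335154,  1.5049066 ])}
top {'camera_matrix': array([[497.97776353,   0.        , 273.07928631],
       [  0.        , 497.97776353, 207.91273334],
       [  0.        ,   0.        ,   1.        ]]), 'R': array([[ 0.04586558, -0.99894652,  0.00148166],
       [-0.97628063, -0.04513898, -0.2117513 ],
       [ 0.2115951 ,  0.00826558, -0.97732246]]), 't': array([0.05598918, 0.49146499, 1.2879091 ])}
```

View pics/scene0.png

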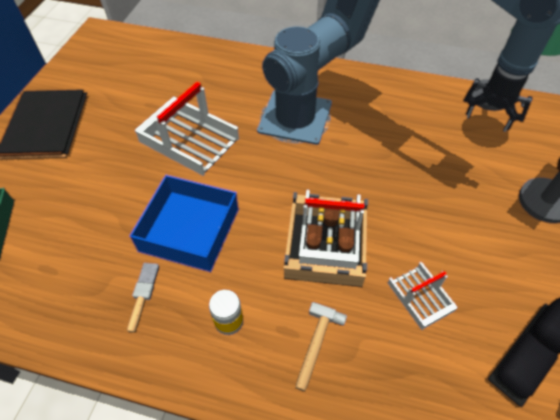

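View pics/top0.png

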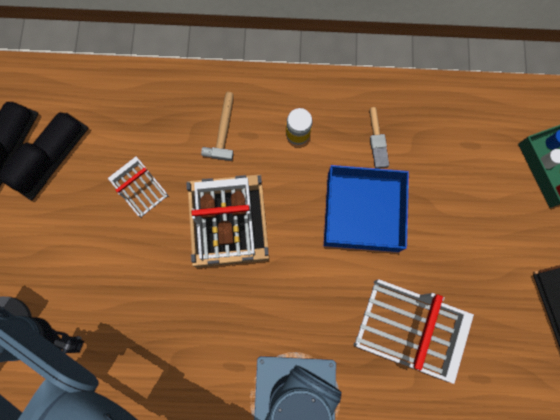

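The top view shows the sieve on its tray at about (228,220), with the closed end away from the robot and the red handle at (220,211). The bin is at (367,209). Look-alike sieves are at (138,187) and (415,330).

```bash
cat > h.py <<'E'
import numpy as np, cv2
from station import sensors, viewer
def ray(n,uv,z,p=None):
    p=p or viewer.camera_params(n); R,t,K=p["R"],p["t"],p["camera_matrix"]
    c=-R.T@t; d=R.T@np.linalg.inv(K)@np.array([uv[0],uv[1],1.])
    return c+d*(z-c[2])/d[2]
def blobs(im,mask,amin=60):
    cs,_=cv2.findContours(mask.astype(np.uint8),cv2.RETR_EXTERNAL,cv2.CHAIN_APPROX_NONE)
    return [c for c in cs if cv2.contourArea(c)>amin]
def red(im):
    i=im.astype(int); return (i[...,0]>150)&(i[...,1]<60)&(i[...,2]<60)
def blue(im):
    i=im.astype(int); return (i[...,2]>90)&(i[...,0]<50)&(i[...,1]<90)
E
python3 - <<'E'
from h import *
for n in ["scene","top"]:
    im=cv2.imread(f"pics/{n}0.png")[:,:,::-1]
    for nm,m,z in [("red",red,.192),("blue",blue,.08)]:
        for c in blobs(im,m(im)):
            r=cv2.minAreaRect(c); b=cv2.boxPoints(r)
            print(n,nm,np.round(r[0]),np.round(r[1]),round(r[2]),"ctr",ray(n,r[0],z).round(4),"box",[ray(n,q,z)[:2].round(3).tolist() for q in b])
im=cv2.imread("pics/top0.png")[165:280,175:285]; a=cv2.resize(im,None,fx=5,fy=5,interpolation=cv2.INTER_CUBIC)
cv2.imwrite("pics/crop0.png",a)
E
```

```text
scene red [428. 282.] [ 4. 37.] 61 ctr [0.6034 0.4388 0.192 ] box [[0.629, 0.406], [0.57, 0.468], [0.578, 0.472], [0.636, 0.411]]
scene red [335. 203.] [58.  6.] 5 ctr [0.4531 0.2102 0.192 ] box [[0.471, 0.144], [0.454, 0.141], [0.435, 0.276], [0.452, 0.278]]
scene red [178. 100.] [ 5. 54.] 49 ctr [ 0.2195 -0.2811  0.192 ] box [[0.294, -0.313], [0.128, -0.261], [0.14, -0.247], [0.305, -0.3]]
scene blue [182. 220.] [89. 81.] 16 ctr [ 0.5281 -0.1652  0.08  ] box [[0.637, -0.263], [0.391, -0.317], [0.41, -0.059], [0.646, -0.035]]
top red [429. 332.] [ 7. 77.] 17 ctr [ 0.1859 -0.2914  0.192 ] box [[0.106, -0.257], [0.273, -0.311], [0.269, -0.327], [0.102, -0.272]]
top red [220. 209.] [ 5. 57.] 84 ctr [0.4485 0.2048 0.192 ] box [[0.445, 0.273], [0.465, 0.139], [0.452, 0.137], [0.432, 0.271]]
top red [130. 180.] [ 3. 36.] 52 ctr [0.5127 0.4282 0.192 ] box [[0.486, 0.462], [0.545, 0.399], [0.54, 0.394], [0.48, 0.457]]
top blue [367. 207.] [80. 79.] 3 ctr [ 0.4969 -0.17    0.08  ] box [[0.394, -0.061], [0.607, -0.069], [0.603, -0.283], [0.391, -0.268]]
```

View pics/crop0.png

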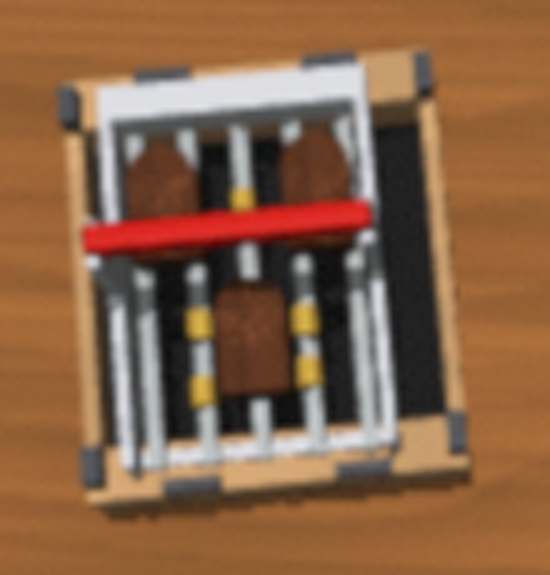

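The crop shows the heels at crop pixels (162,200), (315,190) and (252,340), and studs on the bars. The sieve sits against the left stops, yawed about 8°.

```bash
cat >> h.py <<'E'
from scipy.spatial.transform import Rotation as Rn
def rot_down(yd,pitch=0):  # tool y heading (deg), fingers down, then pitched outward
    y=np.array([np.cos(np.radians(yd)),np.sin(np.radians(yd)),0]); z=np.array([0,0,-1.]); x=np.cross(y,z)
    return Rn.from_matrix(np.c_[x,y,z])
def go(pos,R):
    s=sensors.get_state(); R0=Rn.from_quat(s["tcp_rot"])
    print("row",np.degrees((R0.inv()*R).as_rotvec()).round(1),(100*R0.inv().apply(np.array(pos)-s["ee_pos"])).round(2),"t",s["time_s"])
E
python3 - <<'E'
from h import *
for uv in [(187.4,182),(261,175),(268,257.4),(192.6,263)]: print(ray("top",uv,.06).round(4))
go([.451,.2075,.30],rot_down(8)); go([.451,.2075,.30],rot_down(188))
E
```

```text
[0.5477 0.3134 0.06  ]
[0.5766 0.1154 0.06  ]
[0.3536 0.0857 0.06  ]
[0.3299 0.2818 0.06  ]
row [-0.1  0.  66.6] [-37.98 -22.98   0.34] t 0.1
row [-0.000e+00 -1.000e-01 -1.134e+02] [-37.98 -22.98   0.34] t 0.1
```

```bash
python3 -m inch '[[0,0,66.6,-38,-23,0.3,100],[0,0,66.6,-38,-23,0.3,100],[0,0,66.6,-38,-23,0.3,100],[0,0,66.6,-38,-23,0.3,100],[0,0,66.6,-38,-23,0.3,100],[0,0,66.6,-38,-23,0.3,100],[0,0,66.6,-38,-23,0.3,100],[0,0,66.6,-38,-23,0.3,100],[0,0,66.6,-38,-23,0.3,100],[0,0,66.6,-38,-23,0.3,100],[0,0,66.6,-38,-23,0.3,100],[0,0,66.6,-38,-23,0.3,100]]' 100
python3 - <<'E'
from h import *
p=viewer.camera_params("wrist"); im=viewer.snapshot("wrist"); cv2.imwrite("pics/w1.png",im[:,:,::-1])
for c in blobs(im,red(im)):
    r=cv2.minAreaRect(c); b=cv2.boxPoints(r)
    print(np.round(r[0]),np.round(r[1]),ray("wrist",r[0],.192,p).round(4),[ray("wrist",q,.192,p)[:2].round(4).tolist() for q in b])
E
```

```text
time_s: 1.3
ee_pos: [0.4504, 0.2082, 0.3005]
tcp_rot: [0.656, 0.755, -0.0, -0.001]
wrist_force: [-1.2, 0.5, -0.6]
width: 0.0851
gripper_force: 0.0
[279. 228.] [206.  22.] [0.4501 0.2134 0.192 ] [[0.4355, 0.2734], [0.4477, 0.2751], [0.4679, 0.1401], [0.453, 0.138]]
```

View pics/w1.png

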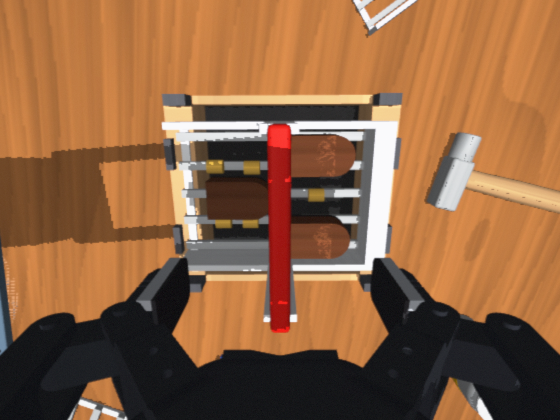

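The wrist view shows the red bar running vertically at column 280, midway between the open fingers, so I can descend.

```bash
python3 -m inch '[[0,0,0,0.1,0,3,100],[0,0,0,0.1,0,6.5,100],[0,0,0,0.1,0,6.5,100],[0,0,0,0.1,0,6.5,0],[0,0,0,0.1,0,6.5,0],[0,0,0,0.1,0,6.5,0],[0,0,0,0.1,0,6.5,0],[0,0,0,0.1,0,6.5,0],[0,0,0,0.1,0,6.5,0],[0,0,0,0.1,0,6.5,0],[0,0,0,0.1,0,6.5,0]]' 100
```

```text
time_s: 2.45
ee_pos: [0.4512, 0.2086, 0.237]
tcp_rot: [0.656, 0.755, 0.0, 0.0]
wrist_force: [-2.5, -0.3, 6.0]
width: 0.0124
gripper_force: 97.6
```

```bash
python3 -m inch '[[0,0,0,0,0,-1.5,0],[0,0,0,-0.8,0,-3,0],[0,0,0,0.7,0,-3,0],[0,0,0,-2.3,0,-3,0],[0,0,0,0.7,0,-3,0],[0,0,0,-2.3,0,-3,0],[0,0,0,0.7,0,-3,0],[0,0,0,-2.3,0,-3,0],[0,0,0,-0.8,0,-3,0],[0,0,0,-0.8,0,-3,0]]'
python3 - <<'E'
from h import *
im=viewer.snapshot("wrist"); cv2.imwrite("pics/w2.png",im[:,:,::-1])
E
```

```text
time_s: 3.45
ee_pos: [0.4514, 0.201, 0.2649]
tcp_rot: [0.656, 0.755, -0.001, -0.001]
wrist_force: [0.4, -0.6, -7.1]
width: 0.0122
gripper_force: 98.0
```

View pics/w2.png

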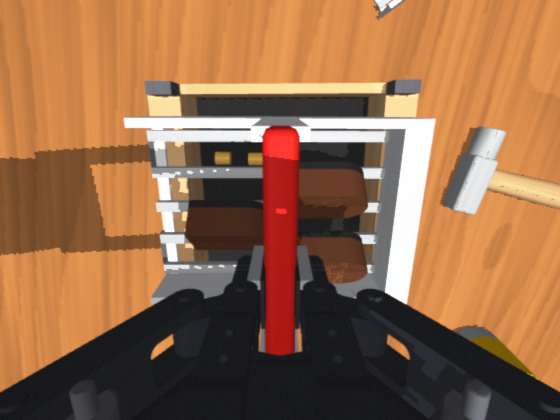

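Two studs at (222,158) and (255,158) now lie in the tray beyond the bars, and the heels are still in the sieve. I'll do another shake and then count the studs.

```bash
python3 -m inch '[[0,0,0,1.7,0,0,0],[0,0,0,-1.7,0,0,0],[0,0,0,1.7,0,0,0],[0,0,0,-1.7,0,0,0],[0,0,0,1.7,0,0,0],[0,0,0,-1.7,0,0,0],[0,0,0,1.7,0,0,0],[0,0,0,-1.7,0,0,0],[0,0,0,0,0,0,0],[0,0,0,0,0,0,0]]'
python3 - <<'E'
from h import *
out=[]
for n,(r0,r1,c0,c1) in {"top":(160,290,165,305),"scene":(170,300,265,405),"wrist":(60,320,120,400)}.items():
    im=viewer.snapshot(n)
    hsv=cv2.cvtColor(im,cv2.COLOR_RGB2HSV); m=cv2.inRange(hsv,(20,140,110),(32,255,255)); m2=np.zeros_like(m); m2[r0:r1,c0:c1]=m[r0:r1,c0:c1]
    for c in blobs(im,m2>0,3): print(n,np.round(c.reshape(-1,2).mean(0)),cv2.contourArea(c))
    out.append(cv2.resize(im[r0:r1,c0:c1],(400,371 if n!="wrist" else 371),interpolation=cv2.INTER_CUBIC))
cv2.imwrite("pics/c3.png",cv2.resize(np.hstack(out[:2]),(800,371))[:,:,::-1])
E
```

```text
time_s: 4.5
ee_pos: [0.4518, 0.201, 0.2654]
tcp_rot: [0.656, 0.755, -0.0, -0.001]
wrist_force: [-0.1, -0.0, -7.1]
width: 0.0125
gripper_force: 98.2
top [218. 233.] 3.5
wrist [254. 158.] 140.0
wrist [221. 157.] 155.5
```

View pics/c3.png

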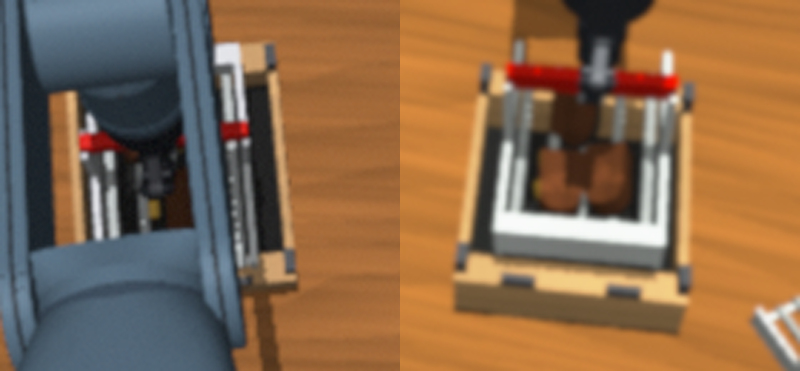

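Some studs are hidden under the arm and heels. I'll lean the sieve about 20° each way over the tray to clear any stragglers, then raise it and count.

```bash
python3 -m inch '[[0,0,0,0,0,-2.8,0],[0,7,0,-2,0,-2.9,0],[0,14,0,-4,0,-2.5,0],[0,21,0,-5.9,0,-2,0],[0,21,0,-5.9,0,-2,0],[0,21,0,-5.9,0,-2,0],[0,14,0,-4,0,-2.5,0],[0,7,0,-2,0,-2.8,0],[0,0,0,0,0,-3,0],[0,0,0,0,0,-3,0]]'
python3 -m inch '[[0,-7,0,2,0,0.1,0],[0,-14,0,4,0,0.5,0],[0,-21,0,5.9,0,1,0],[0,-21,0,5.9,0,1,0],[0,-21,0,5.9,0,1,0],[0,-14,0,4,0,0.5,0],[0,-7,0,2,0,0.1,0],[0,0,0,0,0,0,0],[0,0,0,0,0,0,0]]'
python3 -m inch '[[0,0,0,1.7,0,0,0],[0,0,0,-1.7,0,0,0],[0,0,0,1.7,0,0,0],[0,0,0,-1.7,0,0,0],[0,0,0,0,0,0,0],[0,0,0,0,0,-4,0],[0,0,0,0,0,-8,0],[0,0,0,0,0,-12,0],[0,0,0,0,0,-16,0],[0,0,0,0,0,-20,0],[0,0,0,0,0,-20,0]]'
python3 - <<'E'
from h import *
a=viewer.snapshot("scene"); b=viewer.snapshot("wrist")
o=np.hstack([cv2.resize(a[60:300,230:430],(400,480),interpolation=cv2.INTER_CUBIC),cv2.resize(b,(400,300))[:, :].copy() if 0 else cv2.resize(b[0:420,100:450],(400,480))])
cv2.imwrite("pics/c4.png",o[:,:,::-1])
E
```

```text
time_s: 5.65
ee_pos: [0.4504, 0.2068, 0.2972]
tcp_rot: [0.652, 0.758, 0.001, 0.001]
wrist_force: [-1.5, 0.2, -7.0]
width: 0.0118
gripper_force: 98.8
time_s: 6.55
ee_pos: [0.4536, 0.1954, 0.2974]
tcp_rot: [0.659, 0.752, 0.002, 0.0]
wrist_force: [0.7, -1.0, -6.4]
width: 0.0124
gripper_force: 98.8
time_s: 7.65
ee_pos: [0.4529, 0.2002, 0.5027]
tcp_rot: [0.656, 0.754, 0.005, 0.004]
wrist_force: [0.8, 0.4, -5.2]
width: 0.0126
gripper_force: 99.3
```

View pics/c4.png

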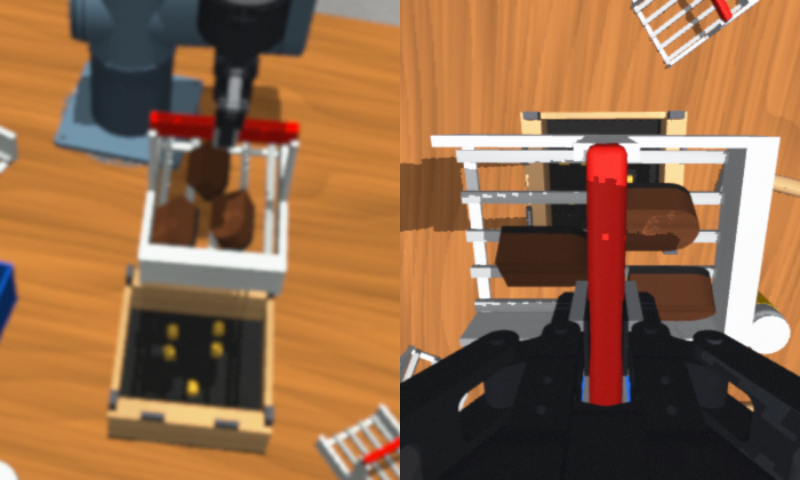

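All five studs lie on the tray floor (crop left: 173,330; 218,327; 170,352; 217,348; 193,386), and all three heels are still in the sieve. Next is the move to the bin.

Run:
```python
from h import *
go([.476,-.1635,.45],rot_down(-15))
```

```text
row [ 0.1 -0.  23. ] [-36.35  -2.67   4.64] t 7.75
```

```bash
python3 -m inch '[[0,0,2,-2,-0.2,0.3,0],[0,0,4,-5,-0.4,0.7,0],[0,0,6,-9,-0.7,1.2,0],[0,0,9,-13,-1,1.7,0],[0,0,12,-17,-1.3,2.2,0],[0,0,15,-21,-1.6,2.7,0],[0,0,18,-25,-1.9,3.2,0],[0,0,20,-29,-2.2,3.7,0],[0,0,22,-32.5,-2.5,4.2,0],[0,0,23,-35,-2.6,4.6,0],[0,0,23,-36.4,-2.7,4.6,0],[0,0,23,-36.4,-2.7,4.6,0]]'
python3 - <<'E'
from h import *
H=np.array([.476,-.1635]); a=np.radians(-15); u=np.array([np.cos(a),np.sin(a),0]); c=np.r_[.5,-.17,0]
R0=rot_down(-15)
for th in (20,40,60,70):
    for sg in (1,):
        R=R0*Rn.from_rotvec([np.radians(th)*sg,0,0]); tz=R.apply([0,0,1])
        if tz@u<0: R=R0*Rn.from_rotvec([-np.radians(th),0,0]); tz=R.apply([0,0,1])
        xs=R.apply([0,1,0]); zs=-tz
        openend=c+.03*u+np.r_[0,0,.14]
        if th<60: openend[2]+=.06*(60-th)/40
        tcp=openend+.1*xs+.121*zs-.054*tz
        print(th,tcp.round(3),xs[2].round(2)); go(tcp,R)
E
```

```text
time_s: 8.95
ee_pos: [0.4756, -0.165, 0.4477]
tcp_rot: [0.794, 0.608, -0.001, -0.002]
wrist_force: [0.5, -0.1, -7.0]
width: 0.012
gripper_force: 99.3
20 [ 0.562 -0.187  0.399] 0.34
row [-20.2  -0.   -0.1] [0.16 8.91 4.87] t 8.95
40 [ 0.494 -0.168  0.368] 0.64
row [-40.2   0.   -0.1] [0.15 1.92 7.93] t 8.95
60 [ 0.431 -0.151  0.314] 0.87
row [-60.2   0.   -0.1] [ 0.13 -4.62 13.38] t 8.95
70 [ 0.403 -0.144  0.294] 0.94
row [-70.2   0.   -0.1] [ 0.12 -7.48 15.42] t 8.95
```

```bash
python3 -m inch '[[-6,0,0,0.1,3,1.6,0],[-12,0,0,0.1,6,3.2,0],[-20,0,0,0.1,8.5,4.9,0],[-28,0,0,0.1,6.4,6,0],[-36,0,0,0.1,3.5,7.2,0],[-44,0,0,0.1,0.6,9,0],[-52,0,0,0.1,-2,11.2,0],[-60,0,0,0.1,-4.6,13.4,0],[-60,0,0,0.1,-4.6,13.4,0],[-60,0,0,0.1,-4.6,13.4,0],[-60,0,0,0.1,-4.6,13.4,0],[-60,0,0,0.1,-4.6,13.4,0]]'
python3 - <<'E'
from h import *
a=viewer.snapshot("scene"); b=viewer.snapshot("top"); print(sensors.get_state()["joint_positions"].round(2))
o=np.hstack([cv2.resize(a[60:300,90:290],(400,480),interpolation=cv2.INTER_CUBIC),cv2.resize(b[130:310,280:430],(400,480))])
cv2.imwrite("pics/c5.png",o[:,:,::-1])
E
```

```text
time_s: 10.15
ee_pos: [0.4302, -0.1483, 0.3131]
tcp_rot: [0.688, 0.527, 0.304, 0.395]
wrist_force: [0.7, -0.1, -5.8]
width: 0.0119
gripper_force: 100.3
[-0.96 -0.27  2.41  1.45  0.59 -1.83]
```

View pics/c5.png

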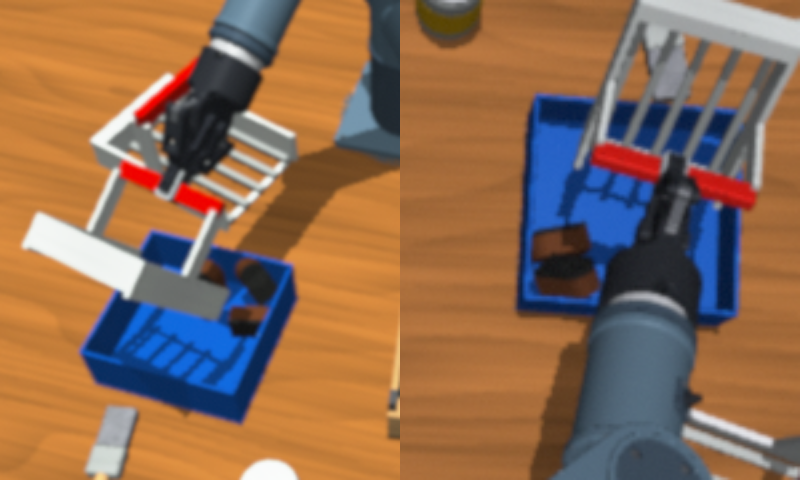

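Two heels are clearly in the bin (scene crop 255,280 and 245,320) and the third shows at (210,272). The wrist load fell by 1.3 N, which matches three heels. I'll reverse the tip and look again.

Run:
```python
from h import *
R=rot_down(-15)
go([.476,-.1635,.45],R)
g=lambda th,dy,dz: go(np.array([.4756,-.165,.4477])+R.apply([0,dy/100,dz/100]),R*Rn.from_rotvec([-np.radians(th),0,0]))
g(44,.6,7.5);g(28,6,3);g(12,4,1)
```

```text
row [59.9 -0.1  0. ] [-0.18 13.94 -2.74] t 10.25
row [15.9 -0.1 -0. ] [-0.34  7.56  1.65] t 10.25
row [31.9 -0.1  0. ] [-0.34 14.16  4.07] t 10.25
row [47.9 -0.1  0. ] [-0.34 14.88  1.33] t 10.25
```

```bash
python3 -m inch '[[8,0,0,-0.1,3.8,0.8,0],[16,0,0,-0.2,7.6,1.6,0],[24,0,0,-0.2,10.9,2.8,0],[32,0,0,-0.2,14.2,4,0],[40,0,0,-0.2,14.5,2.7,0],[48,0,0,-0.2,14.9,1.3,0],[56,0,0,-0.2,14.3,-2,0],[60,0,0,-0.2,13.9,-2.7,0],[60,0,0,-0.2,13.9,-2.7,0],[60,0,0,-0.2,13.9,-2.7,0]]'
python3 - <<'E'
from h import *
a=viewer.snapshot("scene"); b=viewer.snapshot("top"); 
o=np.hstack([cv2.resize(a[60:300,90:290],(400,480),interpolation=cv2.INTER_CUBIC),cv2.resize(b[130:310,280:430],(400,480))])
cv2.imwrite("pics/c6.png",o[:,:,::-1])
go([.453,.200,.45],rot_down(7.8)); print(sensors.get_state()["joint_positions"].round(2))
E
```

```text
time_s: 11.25
ee_pos: [0.4769, -0.1646, 0.4523]
tcp_rot: [0.794, 0.607, -0.003, 0.001]
wrist_force: [0.2, -0.3, -5.0]
width: 0.012
gripper_force: 99.9
row [ -0.2   0.1 -22.9] [ 34.58 -11.94  -0.1 ] t 11.35
[-0.55  0.12  1.36 -0.    1.66 -0.29]
```

View pics/c6.png

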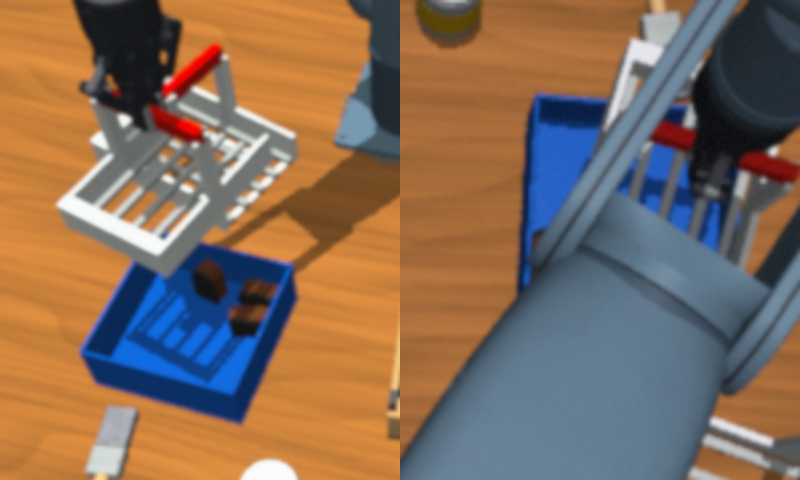

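All three heels are in the bin at (208,280), (258,290) and (245,320), and the sieve is empty. Returning to the tray.

```bash
python3 -m inch '[[0,0,-3,4,-1.4,0,0],[0,0,-6,8,-2.8,0,0],[0,0,-9,12,-4.2,0,0],[0,0,-12,16,-5.6,0,0],[0,0,-15,20,-7,0,0],[0,0,-18,24,-8.4,0,0],[0,0,-20,28,-9.8,0,0],[0,0,-22,32,-11.2,0,0],[0,0,-22.9,34.6,-12,0,0],[0,0,-22.9,34.6,-12,0,0],[0,0,-22.9,34.6,-12,0,0]]'
python3 - <<'E'
from h import *
go([.4522,.2017,.30],rot_down(8))
E
```

```text
time_s: 12.45
ee_pos: [0.4495, 0.2013, 0.4505]
tcp_rot: [0.656, 0.754, 0.001, 0.001]
wrist_force: [0.5, -0.4, -5.9]
width: 0.0117
gripper_force: 99.6
row [ 0.2  0.  -0.1] [1.000e-02 2.300e-01 1.505e+01] t 12.45
```

```bash
python3 -m inch '[[0,0,0,0,0.2,5,0],[0,0,0,0,0.2,10,0],[0,0,0,0,0.2,15,0],[0,0,0,0,0.2,15,0],[0,0,0,0,0.2,15,0],[0,0,0,0,0.2,15,0]]'
python3 - <<'E'
from h import *
go([.4522,.2017,.240],rot_down(8))
E
```

```text
time_s: 13.05
ee_pos: [0.4541, 0.2009, 0.3035]
tcp_rot: [0.657, 0.754, 0.003, 0.002]
wrist_force: [0.1, 0.4, -4.7]
width: 0.0122
gripper_force: 99.8
row [ 0.4 -0.  -0.2] [ 0.11 -0.23  6.35] t 13.05
```

```bash
python3 -m inch '[[0,0,0,0,-0.1,3,0],[0,0,0,0,-0.1,5,0],[0,0,0,0,-0.1,5.8,0],[0,0,0,0,-0.1,6.2,0],[0,0,0,0,-0.1,6.2,0],[0,0,0,0,-0.1,6.2,0]]'
python3 - <<'E'
from h import *
for i in range(2):
    s=sensors.get_state(); print(s["ee_pos"].round(4),s["wrist_force"].round(1)); b=viewer.snapshot("wrist")
a=viewer.snapshot("scene")
o=np.hstack([cv2.resize(a[170:300,265:390],(400,420),interpolation=cv2.INTER_CUBIC),cv2.resize(b[60:330,100:450],(400,420))])
cv2.imwrite("pics/c7.png",o[:,:,::-1])
E
```

```text
time_s: 13.65
ee_pos: [0.4523, 0.201, 0.241]
tcp_rot: [0.657, 0.754, 0.002, 0.002]
wrist_force: [-3.5, -2.5, 7.9]
width: 0.0116
gripper_force: 101.7
[0.4523 0.201  0.241 ] [-3.5 -2.5  7.9]
[0.4522 0.201  0.241 ] [-3.7 -2.7  7.2]
```

View pics/c7.png

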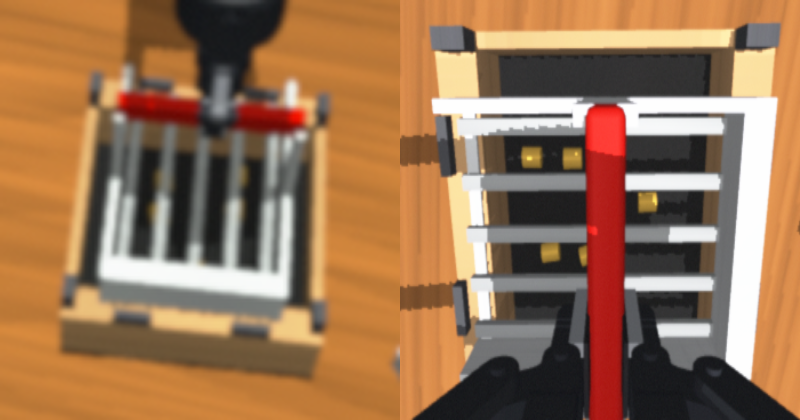

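The studs show through the bars, and the sieve sits in line with the tray. The contact height reads 4 mm above the grasp height, so I'll compare the handle ends with the first scene picture.

```bash
cat > ends.py <<'E'
from h import *
a=cv2.imread("pics/scene0.png")[:,:,::-1]; b=viewer.snapshot("scene")
for im in (a,b):
    m=red(im); m[:, :295]=0; m[:,375:]=0; m[230:]=0
    ys,xs=np.nonzero(m)
    for lo,hi in ((xs.min()+3,xs.min()+12),(xs.max()-12,xs.max()-3)):
        k=(xs>=lo)&(xs<=hi); print(xs.min(),xs.max(),"mean row",ys[k].mean().round(2),"n",k.sum(), end=" | ")
    # white closed wall front: row profile of brightness at its columns
    g=im[:,:,:].min(2).astype(int); print("wall rows",[ (c,np.nonzero(g[240:275,c]>150)[0][[0,-1]]+240) for c in (310,325,340,350) if (g[240:275,c]>150).any()])
E
python3 ends.py
python3 - <<'E'
from h import *
p=viewer.camera_params("scene")
pr=lambda X:(lambda q:(q[:2]/q[2]).round(2))(p["camera_matrix"]@(p["R"]@np.array(X)+p["t"]))
for d in ([0,0,0],[.005,0,0],[0,.005,0],[0,0,.005]): print(d,pr(np.array([.451,.207,.181])+d))
print(sensors.get_state()["tau"].round(2))
E
```

```text
306 364 mean row 200.81 n 53 | 306 364 mean row 205.38 n 42 | wall rows [(310, array([250, 257])), (325, array([251, 258])), (340, array([252, 260])), (350, array([253, 261]))]
303 359 mean row 200.61 n 33 | 303 359 mean row 205.0 n 25 | wall rows [(310, array([250, 258])), (325, array([245, 259])), (340, array([253, 261])), (350, array([254, 262]))]
[0, 0, 0] [333.42 204.32]
[0.005, 0, 0] [333.   205.98]
[0, 0.005, 0] [335.5  204.77]
[0, 0, 0.005] [333.61 203.08]
[  0.42 -36.3  -26.24   0.36  -1.63   0.04]
```

```bash
python3 -m inch '[[0,0,0,0,0,-1.5,0],[0,0,0,0,-0.4,-1.5,0],[0,0,0,0,-0.4,-1.5,0],[0,0,0,0,-0.4,-0.5,0],[0,0,0,0,-0.4,0,0],[0,0,0,0,-0.4,0.1,0],[0,0,0,0,-0.4,0.1,0]]'; python3 ends.py
```

```text
time_s: 14.55
ee_pos: [0.447, 0.2004, 0.2408]
tcp_rot: [0.657, 0.754, 0.001, 0.001]
wrist_force: [-11.7, -3.7, 34.2]
width: 0.0122
gripper_force: 105.6
306 364 mean row 200.81 n 53 | 306 364 mean row 205.38 n 42 | wall rows [(310, array([250, 257])), (325, array([251, 258])), (340, array([252, 260])), (350, array([253, 261]))]
303 359 mean row 198.85 n 26 | 303 359 mean row 202.73 n 26 | wall rows [(310, array([248, 255])), (325, array([244, 257])), (340, array([251, 259])), (350, array([252, 260]))]
```

```bash
cat > cmp.py <<'E'
from h import *
w=viewer.snapshot("wrist")
for im in (cv2.imread("pics/w2.png")[:,:,::-1],w):
    i=im.astype(int); wh=((i.min(2)>150)&(i.max(2)-i.min(2)<40)).astype(np.uint8)
    c=max(blobs(im,wh>0),key=lambda c:cv2.boundingRect(c)[2]); x,y,W,H=cv2.boundingRect(c)
    r=blobs(im,red(im)); rb=[cv2.boundingRect(k) for k in r]
    print("white",x,x+W,y,"red",rb)
    for row in (150,200,230): 
        xs=np.nonzero(wh[row,330:470])[0]+330; print("  row",row,xs.min() if len(xs) else None,xs.max() if len(xs) else None)
E
python3 cmp.py
```

```text
white 124 270 117 red [(263, 129, 36, 226)]
  row 150 403 430
  row 200 396 469
  row 230 392 417
white 128 270 123 red [(263, 128, 35, 227)]
  row 150 400 427
  row 200 394 420
  row 230 391 416
```

The sieve has slipped or rolled a few mm in the jaws, but it is not on a guide, because that would read 10 mm high. I'll shift back 3 mm and unload it, then open.

```bash
python3 -m inch '[[0,0,0,0,0,-0.3,0],[0,0,0,0,0.3,-0.3,0],[0,0,0,0,0.3,-0.15,0],[0,0,0,0,0.3,-0.15,0],[0,0,0,0,0.3,-0.15,25],[0,0,0,0,0.3,-0.15,30],[0,0,0,0,0.3,-0.15,30],[0,0,0,0,0.3,-0.15,40],[0,0,0,0,0.3,-0.15,40]]' 60; python3 ends.py
```

```text
time_s: 15.55
ee_pos: [0.4498, 0.2007, 0.2378]
tcp_rot: [0.657, 0.754, -0.0, -0.0]
wrist_force: [0.3, 0.5, 0.2]
width: 0.0343
gripper_force: 0.0
306 364 mean row 200.81 n 53 | 306 364 mean row 205.38 n 42 | wall rows [(310, array([250, 257])), (325, array([251, 258])), (340, array([252, 260])), (350, array([253, 261]))]
303 359 mean row 199.27 n 26 | 303 359 mean row 203.24 n 29 | wall rows [(310, array([249, 256])), (325, array([246, 258])), (340, array([252, 259])), (350, array([240, 260]))]
```

```bash
python3 -m inch '[[0,0,0,0,0,0,60],[0,0,0,0,0,0,100],[0,0,0,0,0,0,100],[0,0,0,0,0,-3,100],[0,0,0,0,0,-6.5,100],[0,0,0,0,0,-11,100],[0,0,0,0,0,-16,100],[0,0,0,0,0,-16,100],[0,0,0,0,0,-16,100],[0,0,0,0,0,-16,100]]'; python3 ends.py
python3 - <<'E'
from h import *
p=viewer.camera_params("wrist"); im=viewer.snapshot("wrist"); cv2.imwrite("pics/w9.png",im[:,:,::-1])
for c in blobs(im,red(im)):
    r=cv2.minAreaRect(c); print(r[1],[ray("wrist",q,.192,p)[:2].round(4).tolist() for q in cv2.boxPoints(r)])
hsv=cv2.cvtColor(im,cv2.COLOR_RGB2HSV); m=cv2.inRange(hsv,(20,140,110),(32,255,255))
for c in blobs(im,m>0,8): print(c.reshape(-1,2).mean(0).round(),ray("wrist",c.reshape(-1,2).mean(0),.0165,p).round(3))
E
```

```text
time_s: 16.6
ee_pos: [0.4492, 0.2006, 0.3971]
tcp_rot: [0.657, 0.754, -0.001, -0.001]
wrist_force: [-0.3, -0.4, -0.1]
width: 0.0855
gripper_force: 0.0
306 364 mean row 200.81 n 53 | 306 364 mean row 205.38 n 42 | wall rows [(310, array([250, 257])), (325, array([251, 258])), (340, array([252, 260])), (350, array([253, 261]))]
303 359 mean row 199.83 n 41 | 303 359 mean row 204.04 n 46 | wall rows [(310, array([249, 256])), (325, array([245, 258])), (340, array([252, 259])), (350, array([240, 260]))]
(144.0, 14.0) [[0.4346, 0.2659], [0.4465, 0.2675], [0.4661, 0.132], [0.4524, 0.1301]]
[453. 296.] [0.764 0.026 0.017]
[270. 188.] [0.439 0.166 0.017]
[250. 188.] [0.41  0.164 0.017]
[308. 165.] [0.49  0.209 0.017]
[264. 146.] [0.422 0.228 0.017]
[240. 146.] [0.389 0.224 0.017]
```

```bash
python3 -c "
from station import env; print(env.close_job())"
```

```text
the job is handed in; nothing more can be done
None
```

I handed the job in at about 17 s. In the images, all five studs are in the tray and the three heels are in the bin; the empty sieve measures about 2 mm off the tray centre along its length and 8.4° against the tray's roughly 8°. Hand-in returned no verdict.

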